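# Level the seed-picture viewing stage and click its slide into the notch

## Robot

A 7-joint arm with a two-finger parallel gripper is mounted at the origin on the work surface. World frame = base frame: x ahead of the robot, y to its left, z up, the work surface at z = 0. Lengths are in mm, angles in rad, forces in N, time in s.
With the tool pointing down it reaches from about 400 to 875 mm from the base axis. Payload 4.4 kg.
Tool frame: the origin (TCP) lies midway between the tips of the shut fingers; the grasp point (between the pads) lies 19 mm behind it; z points along the fingers, y is the line along which they close (so a half turn about z gives the same grasp; the last joint's range is limited). The gripper opens to 85 mm and grips with 20 to 120 N. Pads are 22 mm wide; open, the fingers measure 114 mm over their backs; the gripper's body (76 mm by 85 mm) begins 54 mm behind the grasp point. The pads swing forward as they close: fully open they stand 13 mm farther back than shut.
Start: joints at [-1.22, 0.628, 0.038, 1.517, -0.027, 0.996, -0.02], TCP at [263.121, 594.378, 199.713] pointing down, gripper open.
Joint ranges: [-3.06, 3.06], [-0.37, 2.12], [-1.25, 1.32], [0.18, 2.47], [-1.1, 4.24], [0.23, 1.98], [-2.94, 2.94]. Speed limits (rad/s): [2.57, 2.57, 3.14, 3.14, 3.14, 3.14, 3.14].

## Interface

Orientations are given as [roll, pitch, yaw] about the fixed x, y, z axes, in that order (R = Rz(yaw) Ry(pitch) Rx(roll)).
In Python, from cell import read_state, get_image, finish_job gives the robot as it stands.
- The arm moves only by the tool send_rows, never from a script. Its argument "series" is a list of rows, each an object of numbers: "ax", "ay", "az": the turn, a rotation vector about the tool's x, y, z in rad; "dx", "dy", "dz": the shift along the tool's x, y, z in cm; "hand": the closure, from 0 (fully open) to 1 (shut). In form: [{"ax": .., "ay": .., "az": .., "dx": .., "dy": .., "dz": .., "hand": ..}, ...]. A call has 1 to 10 rows; each row is the pose to reach, as a shift and turn from the pose commanded when the call began, along the tool's axes at that moment; what a row does not reach only later rows make up. A row lasts 1/10 s, in which the tool goes at most 50 mm and 8.59 degrees, less where a joint would pass 70% of its speed; a pose out of reach is approached as far as the arm can. A call with a gripper value outside its range is refused whole. The fingers move at their own pace and stop on an object; the grip force is fixed at half the most. Time passes only in rows, so rows that repeat a pose let the fingers close. It gives the time, the measured TCP pose, the force, the opening and the grip force at its end, in the units of the state.
- read_state(): the state, without advancing time (a new reading comes with each control period).
- get_image(name): name is "scene" or "top" or "wrist"; returns a dict with "pixels" (384x512x3 uint8, red, green, blue), "mtx" (3x3 intrinsics, pixels), "R" (3x3) and "t" (3): a world point X has camera coordinates R X + t. Camera axes: x right, y down, z forward; pixel columns grow to the right and rows downward; lengths in mm; the calibration is good to about 2 mm. A picture is of the moment at which its call begins. There is no depth.
- finish_job(): hands the job in; it is judged then, once.
The state is a dict: "clock": time; "qpos": joint angles; "qd": joint speeds; "tau": joint torques, N m; "eef_pos": TCP position; "tool_rot": TCP orientation; "force": force on the tool from outside, world axes, zero at the start; "torque": the same for the moment, N m; "width": finger opening in mm; "gripper_force": force on a finger pad.
Only numpy, scipy, OpenCV 4.12 (cv2) and the standard library are available. Lean on these libraries where they do the work, as an engineer would, in place of code of your own. Each camera call takes 0.05 s, during which the arm holds its last target. There are 200 camera calls.

## Task

Turn the tilt knob of the magnifier stage clockwise until its hinged deck is level. Then take the upright post of the slide that carries the seed picture and slide it along the rail until you feel its spring ball click into the notch near the magnifier, and finish while still firmly gripping the post with the slide seated in the notch and the deck level. Leave the seed jar, glue bottle, lid, band and brush around the stage where they are.

Things in the scene. Friction and masses are not known exactly. Their poses are not given: they have to be found in the camera images.
- stage: Fixed grey base plate of the viewing stage, 250 x 480 x 12 mm, flat on the table. Origin: table height, on the rail's middle line. y runs along the rail from the free (knob) end to the hinged end, x across it towards the magnifier, z up. Deck hinge axis: parallel to x at y = 190, z = 50 mm. Knob's vertical axis: x = 0, y = -215 mm.
- deck (a joint): Tilt of the plywood deck (120 x 365 x 12 mm, top at 60 mm when level) about its hinge, rad. 0 = level, negative = the free (knob) end hangs low; it starts 0.028 to 0.048 low. Only the knob moves it; it stays where the knob puts it.
- deck_end (a point): Middle of the deck's free end, on its top face, 355 mm from the hinge axis; 60 mm above the table when level. Beside it two small aluminium gauge posts (stage x = +-68, y = -172 mm) end at 60 mm: the deck's top is flush with them when level.
- knob_bar (a point): Tilt knob: black disc, 48 mm across, 12 mm thick, with an upright bar 46 long, 12 thick, 28 mm high on it. Point: on the axis, 114 mm above the table, 12 mm under the bar's top, 16 mm above the disc; x axis along the bar, z up. Clockwise from above raises the deck 0.020 rad per rad of knob (1.4 to 2.4 rad needed: regrasp). About 0.2 N m of friction; stays where left. Its height is fixed.
- carriage (a joint): Travel of the slide along the rail, m: 0 = at the stop by the hinged end, growing towards the knob (stage -y); range 0 to 0.27. Starts between 0.015 and 0.065. The notch lies somewhere between 0.118 and 0.162 (0.140 = right in front of the magnifier); the exact place is to be felt. Friction 1 to 2.5 N.
- grip_post (a point): Round upright steel post on the slide, 22 mm across, 50 mm high, standing on a 60 x 50 mm aluminium block; the picture tray (100 x 80 mm) reaches from the block towards the magnifier, at the foot of the post. Point: on the post's axis, 28 mm above the block, 22 mm below the post's top, 111 mm above the table when level; y along the rail.
- ball (a joint): Drop of the spring ball under the slide, m: about 0 while it rides on the steel strip between the rails, about 0.005 seated in the notch (a 15 mm gap across the strip). It pulls the slide to the notch's middle from about 5 mm either side; pushing it out takes about 6 N more than the friction. A brass pin on the robot's side of the slide sinks with it.
- lens (a point): Centre of the fixed magnifier lens, a ring 72 mm across, 133 mm above the table, over the picture tray's path, held by a 12 mm post on the side away from the rail. Keep clear of it.
- seed_jar: Bystander: closed glass jar, 72 mm across, 85 mm high, origin under its centre.
- jar_band: Bystander: flat steel jar band, 74 mm across, 16 mm high, lying beside the stage, origin under its centre.
- jar_lid: Bystander: steel jar lid, 70 mm across, 8 mm high, lying beside the stage, origin under its centre.
- glue: Bystander: white glue bottle, 48 mm across, 130 mm high, origin under its centre.
- brush: Bystander: brush lying flat, 170 mm long, on the robot's side of the stage.

How it is judged (in metres and radians):
On the way, in this order (a step that is already met when the one before it is completed fails the run):
1. the deck is brought level with the tilt knob (value of joint deck between -0.012 and 0.012 rad and value of joint carriage below 0.1 m), for 0.2 s.
2. the slide is moved along the rail until its ball drops into the notch, the deck staying level (value of joint deck between -0.012 and 0.012 rad and value of joint ball above 0.0025 m and contact force between the fingers and carriage above 1 N), for 0.3 s.
At the end, for the whole second after the job is handed in: Deck within 0.012 rad of level, the slide's ball dropped into the notch by more than 2.5 mm of its 5 mm (slide within about 3 mm of the notch's middle) and at rest, the fingers still gripping the slide's post with more than 12 N in all (value of joint deck between -0.012 and 0.012 rad and value of joint ball above 0.0025 m and value of joint carriage between 0.11 and 0.17 m and velocity of joint carriage between -0.01 and 0.01 m/s and contact force between the fingers and carriage above 12 N); the arm keeps its last pose, push and grip.
It fails at once if a bystander is moved by more than 40 mm (distance of any of seed_jar, jar_band, jar_lid, glue, brush from where it was at the start of the episode above 0.04 m).
It also fails if it takes over 54 s, if anything falls off the work surface, if the arm or the gripper's body presses on something with over 40 N, if the wrist force passes 120 N, or if a joint passes its speed limit or range.

## Working session

There is one attempt and no reset: what is moved stays moved. The work goes in short steps, Python scripts to look and compute and a tool call to move; the robot and the scene stay as the last step left them, time stands still between calls to the robot, and variables do not carry over. Pictures are saved under pics/ and viewed, at most 10 in all, crops included, and the job is handed in when it is done.

Besides the shell and the picture viewer there is one more tool, called after ">>>" by a JSON object that holds its "op" and its "data", one argument or row to a line. send_rows: Moves the arm, as the interface text tells. Its arguments: {"type":"object","properties":{"series":{"type":"array","items":{"type":"object","properties":{"ax":{"type":"number"},"ay":{"type":"number"},"az":{"type":"number"},"dx":{"type":"number"},"dy":{"type":"number"},"dz":{"type":"number"},"hand":{"type":"number"}}}}},"required":["series"]}

```bash
mkdir -p pics; ls
cat > h.py <<'E'
import numpy as np, cv2, sys
from cell import read_state, get_image, finish_job
def snap(name, fn, crop=None, scale=1):
    d=get_image(name); im=cv2.cvtColor(np.asarray(d["pixels"],np.uint8),cv2.COLOR_RGB2BGR)
    if crop: u0,v0,u1,v1=crop; im=im[v0:v1,u0:u1]
    if scale!=1: im=cv2.resize(im,None,fx=scale,fy=scale,interpolation=cv2.INTER_CUBIC)
    cv2.imwrite("pics/"+fn,im); np.savez("pics/"+fn[:-4]+".npz",K=np.array(d["mtx"]),R=np.array(d["R"]),t=np.array(d["t"]),img=np.asarray(d["pixels"]))
    return d
def load(fn): return np.load("pics/"+fn+".npz")
def onplane(c,u,v,z):
    r=c["R"].T@np.linalg.solve(c["K"],[u,v,1.]); o=-c["R"].T@c["t"]
    return o+r*(z-o[2])/r[2]
def proj(c,X):
    p=c["K"]@(c["R"]@np.asarray(X,float)+c["t"]); return p[:2]/p[2]
E
python3 - <<'E'
from h import *
s=read_state(); print({k:np.round(v,3).tolist() for k,v in s.items()})
for n in("top","scene"):
    snap(n,n+"1.png",None,1.5)
    c=load(n+"1"); print(n,c["K"].round(1).tolist(),(-c["R"].T@c["t"]).round(),c["R"].round(2).tolist())
E
```

```text
pics
{'clock': 0.0, 'qpos': [-1.22, 0.629, 0.038, 1.518, -0.027, 0.996, -0.02], 'qd': [0.001, 0.0, 0.001, -0.001, 0.001, 0.0, -0.0], 'tau': [-0.001, -56.342, 1.226, -19.345, 0.011, 0.01, -0.0], 'eef_pos': [262.86, 593.731, 198.789], 'tool_rot': [-3.14, 0.0, 2.725], 'force': [-0.119, 0.007, -1.123], 'torque': [0.004, -0.013, 0.003], 'gripper_force': 0.0, 'width': 85.579}
top [[391.4, 0.0, 256.7], [0.0, 391.4, 184.5], [0.0, 0.0, 1.0]] [ 369.    6. 1187.] [[0.02, -1.0, 0.01], [-0.99, -0.02, -0.14], [0.14, -0.01, -0.99]]
scene [[358.8, 0.0, 251.9], [0.0, 358.8, 187.2], [0.0, 0.0, 1.0]] [ 877. -336.  846.] [[0.73, 0.68, 0.01], [0.57, -0.61, -0.55], [-0.37, 0.4, -0.84]]
```

View pics/top1.png

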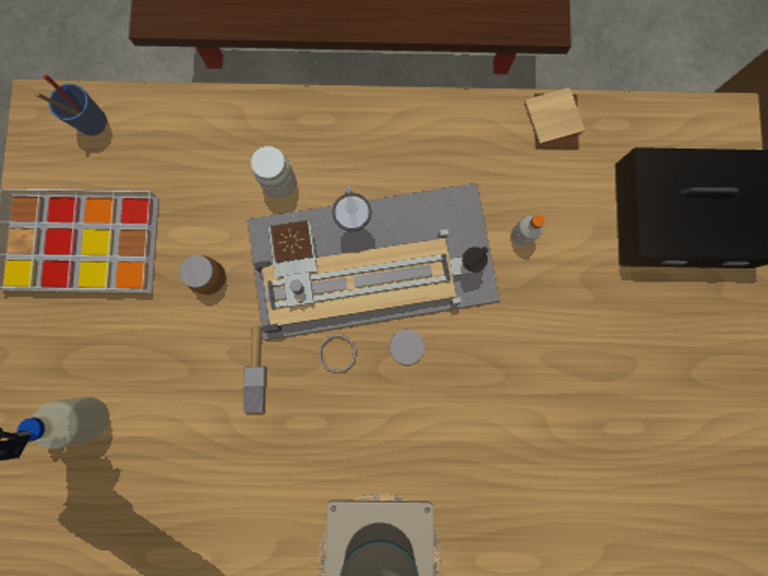

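View pics/scene1.png

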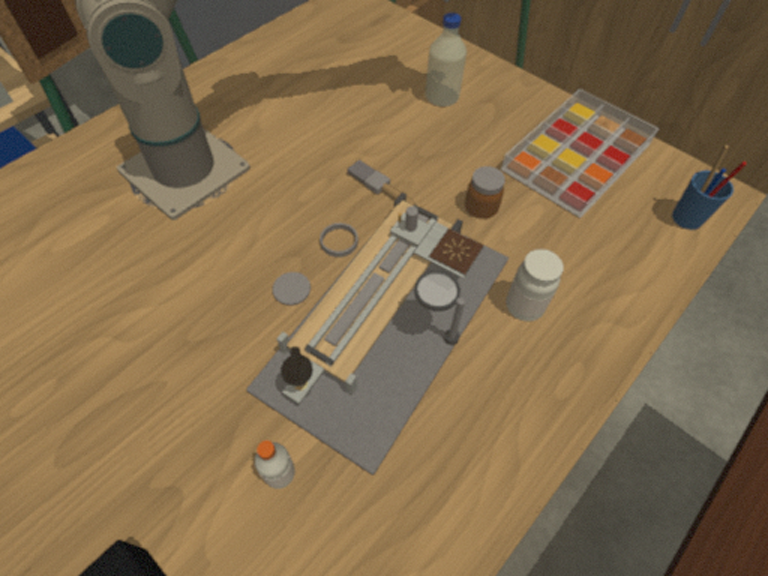

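```bash
cat > stage.py <<'E'
from h import *
c=load("top1"); s=load("scene1")
P=[onplane(c,u/1.5,v/1.5,12)[:2] for u,v in((248,218),(477,184),(499,300),(271,338))]
E
python3 - <<'E'
from stage import *
from scipy.optimize import least_squares
for p in P: print(p.round(1))
# corners in stage frame: A far-hinged (+x,+240), B far-knob(+x,-240), C near-knob, D near-hinged
# rail offset of plate in x unknown
print([np.linalg.norm(P[i]-P[(i+1)%4]).round() for i in range(4)])
k=onplane(c,474/1.5,258/1.5,126); g=onplane(c,297/1.5,283/1.5,133); L=onplane(c,352/1.5,211/1.5,133)
jar=onplane(c,202/1.5,271/1.5,85);gl=onplane(c,538/1.5,221/1.5,130)
print("top: knob,post,lens,jar,glue",*[x.round(1) for x in(k,g,L,jar,gl)])
k2=onplane(s,296/1.5,362/1.5,114); g2=onplane(s,412/1.5,211/1.5,133); L2=onplane(s,437/1.5,291/1.5,133)
print("scene",*[x.round(1) for x in(k2,g2,L2)])
yd=((P[0]-P[1])/np.linalg.norm(P[0]-P[1])+(P[3]-P[2])/np.linalg.norm(P[3]-P[2]));yd/=np.linalg.norm(yd)
xd=np.array([yd[1],-yd[0]]); print("yd",yd,"xd",xd, "yaw of rail",np.arctan2(yd[1],yd[0]))
mid=np.mean(P,0); 
for n,p in(("knob",k),("post",g),("lens",L),("jar",jar),("glue",gl),("mid",np.r_[mid,0])):
    d=p[:2]-k[:2]; print(n,"stage x",(d@xd).round(1),"y",(d@yd-215).round(1))
def crop(n,a,u0,v0,u1,v1,z): 
    im=cv2.cvtColor(a["img"],cv2.COLOR_RGB2BGR)[v0:v1,u0:u1]; cv2.imwrite("pics/"+n,cv2.resize(im,None,fx=z,fy=z,interpolation=cv2.INTER_CUBIC))
crop("c1.png",c,160,120,340,230,4.4)
crop("c2.png",s,170,125,350,270,4)
E
```

```text
[653.  280.2]
[ 733.4 -189.4]
[ 492.9 -232.2]
[409.5 222.8]
[np.float64(476.0), np.float64(244.0), np.float64(463.0), np.float64(250.0)]
top: knob,post,lens,jar,glue [ 557.6 -164.   126. ] [505.  157.8 133. ] [640.3  61.5 133. ] [531.1 345.1  85. ] [ 628.3 -282.2  130. ]
scene [ 564.6 -169.7  114. ] [507.7 155.  133. ] [643.5  58.5 133. ]
yd [-0.17454004  0.98465008] xd [0.98465008 0.17454004] yaw of rail 1.746234943769533
knob stage x 0.0 y -215.0
post stage x 4.4 y 111.0
lens stage x 120.9 y -7.4
jar stage x 62.8 y 290.9
glue stage x 49.0 y -343.7
mid stage x 46.6 y -36.0
```

View pics/c1.png

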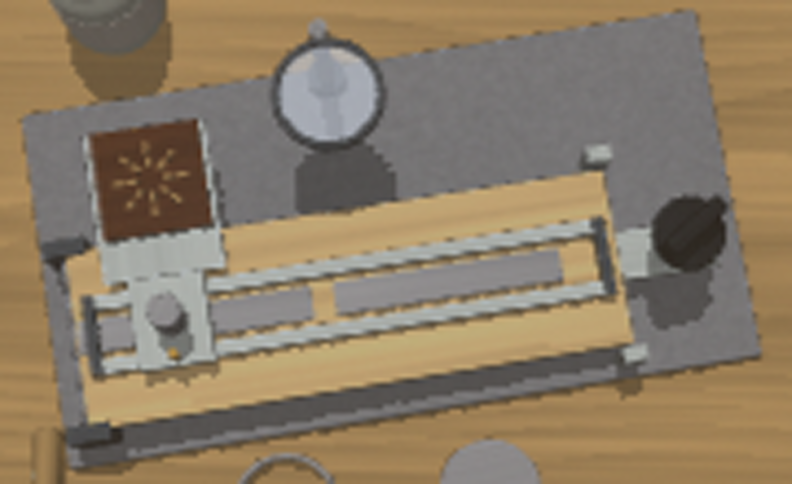

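View pics/c2.png

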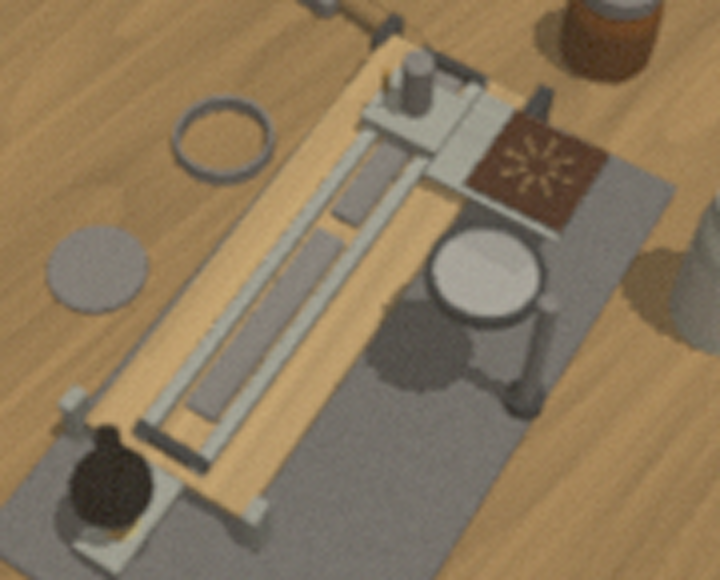

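```bash
cat > fit.py <<'E'
from h import *
from scipy.optimize import least_squares
c=load("top1"); s=load("scene1")
f1=lambda u,v:(160+u/4.4,120+v/4.4); f2=lambda u,v:(170+u/4,125+v/4)
obs=[(c,f1(597,153),(68,-172,60)),(c,f1(635,352),(-68,-172,60)),(s,f2(75,397),(-68,-172,60)),(s,f2(255,507),(68,-172,60)),
 (c,f1(686,237),(0,-215,98)),(s,f2(112,487),(0,-215,98))]
def T(p,X): a=p[2]; return np.array([p[0]+X[0]*np.cos(a)-X[1]*np.sin(a),p[1]+X[0]*np.sin(a)+X[1]*np.cos(a),X[2]])
res=lambda p:np.concatenate([proj(k,T(p,X))-np.array(uv) for k,uv,X in obs])
r=least_squares(res,[525,45,0.175]); p=r.x
def inv(q): a=p[2]; d=np.asarray(q)[:2]-p[:2]; return np.array([d@[np.cos(a),np.sin(a)],d@[-np.sin(a),np.cos(a)]])
E
python3 - <<'E'
from fit import *
print(p.round(3),r.fun.reshape(-1,2).round(1).tolist())
print("knob",T(p,(0,-215,0)).round(1))
for n,k,uv,z in [("post",c,f1(163,305),133),("post s",s,f2(418,60),133),("lens",c,f1(329,93),133),("lens s",s,f2(486,274),133),("notch",c,f1(323,299),62),("notch s",s,f2(340,227),62),
 ("bar e1",c,f1(722,203),126),("bar e2",c,f1(663,264),126),("deck c+",c,f1(603,172),52),("deck c-",c,f1(632,343),52),("deckhinge+",c,f1(65,258),60),("hinge-",c,f1(88,425),60)]:
    q=onplane(k,*uv,z); print(n,q.round(1),inv(q).round(1))
# deck end height from rows: project deck corners for tilt
for th in (0,-.03,-.045):
    ze=lambda x:(x,190-355*np.cos(th)+0, 60+355*np.sin(th))
    print(th,[ (np.subtract(proj(c,T(p,ze(x))),(160,120))*4.4).round(1).tolist() for x in(60,-60)],[ (np.subtract(proj(s,T(p,ze(x))),(170,125))*4).round(1).tolist() for x in(60,-60)])
E
```

```text
[5.24617e+02 4.04340e+01 1.82000e-01] [[0.5, -1.0], [0.3, -0.8], [-0.9, -0.9], [0.0, -0.3], [1.0, -2.2], [-0.5, -2.3]]
knob [ 563.6 -171.     0. ]
post [503.2 160.3 133. ] [  0.6 121.8]
post s [505.9 156.4 133. ] [  2.6 117.4]
lens [639.   61.2 133. ] [116.3  -0.3]
lens s [642.9  59.8 133. ] [119.9  -2.4]
notch [517.9  65.6  62. ] [-2. 26.]
notch s [526.1  61.4  62. ] [ 5.3 20.3]
bar e1 [ 574.4 -186.5  126. ] [   7.8 -232.2]
bar e2 [ 535.  -149.3  126. ] [ -24.1 -188.4]
deck c+ [ 608.5 -120.    52. ] [  53.4 -172.9]
deck c- [ 493.3 -139.3   52. ] [ -63.4 -171.1]
deckhinge+ [542.7 236.8  60. ] [ 53.4 189.9]
hinge- [432.8 216.9  60. ] [-58.3 190.2]
0 [[590.9, 162.0], [623.5, 338.1]] [[250.4, 489.4], [88.7, 391.1]]
-0.03 [[589.0, 165.3], [621.3, 339.9]] [[251.3, 496.5], [91.1, 398.9]]
-0.045 [[587.9, 167.0], [620.1, 340.8]] [[251.8, 499.8], [92.4, 402.6]]
```

>>> {"op": "send_rows", "data": {
  "series": [
    {"dz":-3,"hand":0},
    {"dz":-6,"hand":0}
  ]
}}

```text
invalid input at $.series[0]: expected keys ax, ay, az, dx, dy, dz, hand
```

>>> {"op": "send_rows", "data": {
  "series": [
    {"ax":0,"ay":0,"az":0,"dx":-2,"dy":-2,"dz":-3,"hand":0},
    {"ax":0,"ay":0,"az":0.05,"dx":-5,"dy":-5,"dz":-5,"hand":0},
    {"ax":0,"ay":0,"az":0.1,"dx":-8,"dy":-8,"dz":-6,"hand":0},
    {"ax":0,"ay":0,"az":0.15,"dx":-11,"dy":-11,"dz":-6,"hand":0},
    {"ax":0,"ay":0,"az":0.2,"dx":-14,"dy":-14,"dz":-6,"hand":0},
    {"ax":0,"ay":0,"az":0.25,"dx":-17,"dy":-17,"dz":-6,"hand":0},
    {"ax":0,"ay":0,"az":0.3,"dx":-20,"dy":-20,"dz":-6,"hand":0},
    {"ax":0,"ay":0,"az":0.34,"dx":-23,"dy":-23,"dz":-6,"hand":0},
    {"ax":0,"ay":0,"az":0.385,"dx":-26,"dy":-26,"dz":-6,"hand":0},
    {"ax":0,"ay":0,"az":0.385,"dx":-29,"dy":-29,"dz":-6,"hand":0}
  ]
}}

```text
clock: 1.1
eef_pos: [411.0, 210.1, 259.6]
tool_rot: [-3.141, -0.0, 2.339]
force: [0.6, 0.4, -0.8]
width: 85.5
gripper_force: 0.0
```

>>> {"op": "send_rows", "data": {
  "series": [
    {"ax":0,"ay":0,"az":0,"dx":-4,"dy":-1.6,"dz":0,"hand":0},
    {"ax":0,"ay":0,"az":0,"dx":-8,"dy":-3.3,"dz":0,"hand":0},
    {"ax":0,"ay":0,"az":0,"dx":-12,"dy":-4.9,"dz":0,"hand":0},
    {"ax":0,"ay":0,"az":0,"dx":-16,"dy":-6.6,"dz":0,"hand":0},
    {"ax":0,"ay":0,"az":0,"dx":-20,"dy":-8.2,"dz":0,"hand":0},
    {"ax":0,"ay":0,"az":0,"dx":-24,"dy":-9.8,"dz":0,"hand":0},
    {"ax":0,"ay":0,"az":0,"dx":-28,"dy":-11.5,"dz":0,"hand":0},
    {"ax":0,"ay":0,"az":0,"dx":-32,"dy":-13.1,"dz":0,"hand":0},
    {"ax":0,"ay":0,"az":0,"dx":-36,"dy":-14.8,"dz":0,"hand":0},
    {"ax":0,"ay":0,"az":0,"dx":-38.1,"dy":-15.6,"dz":0,"hand":0}
  ]
}}

```text
clock: 2.1
eef_pos: [563.8, -175.2, 259.3]
tool_rot: [-3.14, 0.001, 2.335]
force: [0.1, 0.3, -0.3]
width: 85.8
gripper_force: 0.0
```

Run:
```python
from fit import *
d=snap("wrist","w1.png",None,1.5); w=load("w1")
s_=read_state(); print(s_["clock"],s_["eef_pos"],s_["tool_rot"],s_["qpos"])
print("knob exp",proj(w,T(p,(0,-215,126)))*1.5, [(proj(w,T(p,(x,-172,60)))*1.5).round() for x in(68,-68)], (-w["R"].T@w["t"]).round())
```

```text
2.15 [ 564.55597273 -178.18880851  259.25243258] [-3.13859605  0.0042003   2.33291238] [ 0.05009848  0.49882312  0.32134269  1.61734305 -0.16967497  1.05104547
  1.18113079]
knob exp [382.94091141 256.17000598] [array([468., 241.]), array([345., 158.])] [ 512. -120.  431.]
```

View pics/w1.png

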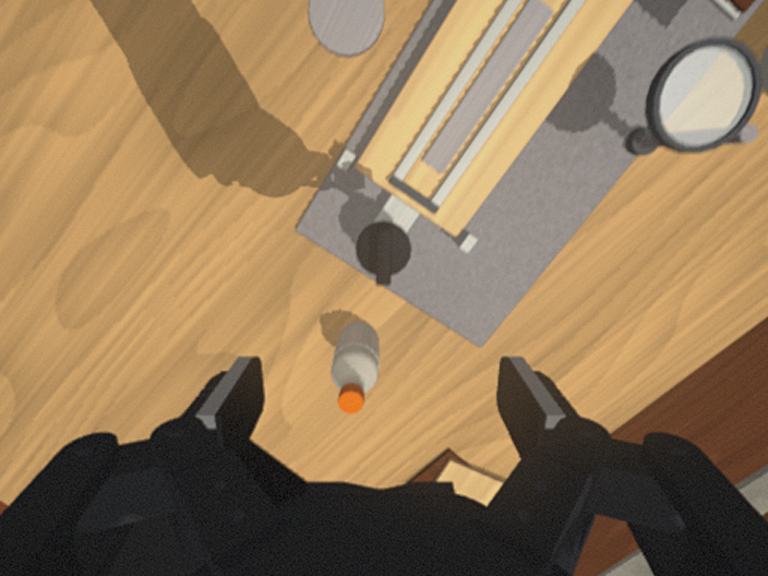

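>>> {"op": "send_rows", "data": {
  "series": [
    {"ax":0,"ay":0,"az":0,"dx":0,"dy":0,"dz":3,"hand":0},
    {"ax":0,"ay":0,"az":0,"dx":0,"dy":0,"dz":6,"hand":0.2},
    {"ax":0,"ay":0,"az":0,"dx":0,"dy":0,"dz":8,"hand":0.2},
    {"ax":0,"ay":0,"az":0,"dx":0,"dy":0,"dz":8,"hand":0.2}
  ]
}}

```text
clock: 2.55
eef_pos: [561.2, -169.2, 176.6]
tool_rot: [-3.138, -0.006, 2.34]
force: [-0.2, -0.3, -1.0]
width: 68.3
gripper_force: 0.0
```

Run:
```python
from fit import *
w=load("w1")
q=onplane(w,384/1.5,283/1.5,122); k=T(p,(0,-215,0)); print("bar tip",q, "knob",k,(q-k)[:2],np.linalg.norm((q-k)[:2]), np.arctan2(*(k-q)[1::-1]))
q=onplane(w,383/1.5,249/1.5,95);print("disc",q)
s_=read_state(); print(s_["eef_pos"],s_["tool_rot"],s_["width"])
a=w["img"][140:200,230:285]; im=np.clip(a.astype(float)*4,0,255).astype(np.uint8)[...,::-1]
d=get_image("wrist"); np.savez("pics/w2.npz",K=d["mtx"],R=d["R"],t=d["t"],img=d["pixels"])
b=np.clip(np.asarray(d["pixels"]).astype(float)*1.8,0,255).astype(np.uint8)[...,::-1][110:310,150:370]
cv2.imwrite("pics/w2.png",cv2.resize(b,None,fx=3,fy=3,interpolation=cv2.INTER_CUBIC))
w=load("w2"); print("knob exp crop px",(proj(w,T(p,(0,-215,126)))-[150,110])*3)
```

```text
bar tip [ 580.26185979 -187.00427801  122.        ] knob [ 563.59014744 -171.00447249    0.        ] [ 16.67171235 -15.99980552] 23.107136759509427 2.3767571140063186
disc [ 564.5396825  -171.60462585   95.        ]
[ 561.17642632 -169.17359734  176.56811236] [-3.13815273 -0.00618869  2.34001577] 68.27934111740682
knob exp crop px [310.16415532 269.33945215]
```

View pics/w2.png

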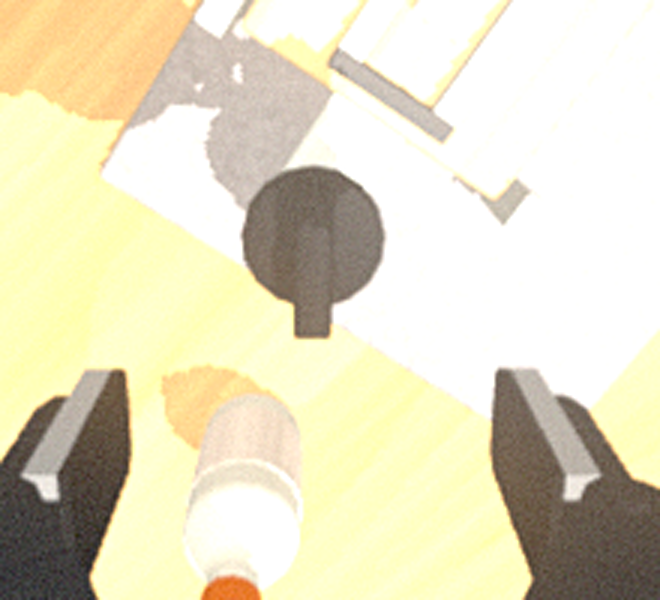

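>>> {"op": "send_rows", "data": {
  "series": [
    {"ax":0,"ay":0,"az":0,"dx":-0.2,"dy":0,"dz":3,"hand":0.2},
    {"ax":0,"ay":0,"az":0,"dx":-0.2,"dy":0,"dz":5,"hand":0.35},
    {"ax":0,"ay":0,"az":0,"dx":-0.2,"dy":0,"dz":6.5,"hand":0.5},
    {"ax":0,"ay":0,"az":0,"dx":-0.2,"dy":0,"dz":6.5,"hand":0.5},
    {"ax":0,"ay":0,"az":0,"dx":-0.2,"dy":0,"dz":6.5,"hand":0.5}
  ]
}}

```text
clock: 3.1
eef_pos: [566.1, -172.1, 116.0]
tool_rot: [3.141, 0.002, 2.34]
force: [-0.3, 0.2, 1.0]
width: 42.6
gripper_force: 0.0
```

>>> {"op": "send_rows", "data": {
  "series": [
    {"ax":0,"ay":0,"az":0,"dx":0,"dy":0,"dz":1.3,"hand":0.5},
    {"ax":0,"ay":0,"az":0,"dx":0,"dy":0,"dz":1.3,"hand":0.5},
    {"ax":0,"ay":0,"az":0,"dx":0,"dy":0,"dz":1.3,"hand":1},
    {"ax":0,"ay":0,"az":0,"dx":0,"dy":0,"dz":1.3,"hand":1},
    {"ax":0,"ay":0,"az":0,"dx":0,"dy":0,"dz":1.3,"hand":1},
    {"ax":0,"ay":0,"az":0,"dx":0,"dy":0,"dz":1.3,"hand":1},
    {"ax":0,"ay":0,"az":0,"dx":0,"dy":0,"dz":1.3,"hand":1}
  ]
}}

```text
clock: 3.8
eef_pos: [565.2, -172.0, 101.8]
tool_rot: [3.141, 0.0, 2.34]
force: [-1.1, -0.4, 0.6]
width: 0.2
gripper_force: 0.0
```

Run:
```python
from fit import *
d=get_image("wrist"); a=np.asarray(d["pixels"]); d2=get_image("scene"); b=np.asarray(d2["pixels"])
np.savez("pics/w3.npz",K=d["mtx"],R=d["R"],t=d["t"],img=a)
A=np.clip(a*2.0,0,255).astype(np.uint8)[100:320,150:370,::-1]; B=b[165:275,165:275,::-1]
B=cv2.resize(np.ascontiguousarray(B),(440,440),interpolation=cv2.INTER_CUBIC);A=cv2.resize(np.ascontiguousarray(A),(440,440))
B=np.clip(B*1.6,0,255).astype(np.uint8)
out=np.hstack([A,B]); cv2.imwrite("pics/w3.png",cv2.resize(out,(800,400))); s_=read_state(); print(s_["eef_pos"],s_["width"],s_["force"],s_["gripper_force"])
w=load("w3"); e=s_["eef_pos"]; print("TCP px",proj(w,e),"in view",(proj(w,e)-[150,100])*400/220, "knob top exp",(proj(w,T(p,(0,-215,126)))-[150,100])*400/220)
```

```text
[ 565.16240708 -171.90043479  101.75579918] -0.14007408167023663 [-0.40861058  0.66687403  0.59828198] 0.0
TCP px [252.63272019 219.41025295] in view [186.6049458  217.10955083] knob top exp [185.05995661 241.56556081]
```

View pics/w3.png

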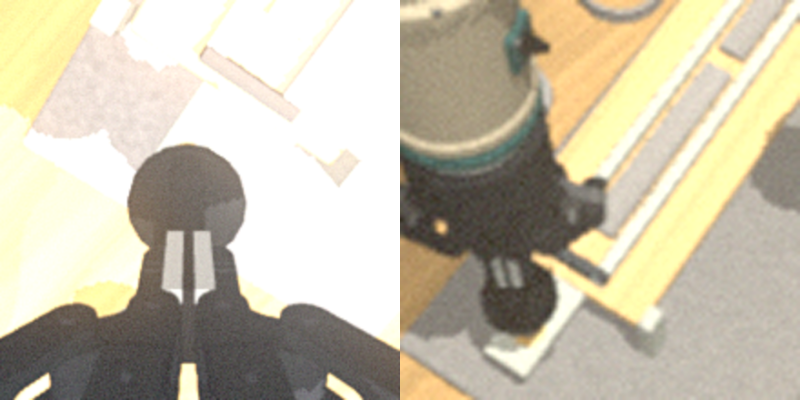

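Run:
```python
from fit import *
w=load("w3"); a=w["img"].astype(float)
A=np.clip(255*(a/110)**0.6,0,255).astype(np.uint8)[165:275,205:305,::-1]
A=cv2.resize(np.ascontiguousarray(A),(500,550),interpolation=cv2.INTER_CUBIC)
cv2.imwrite("pics/w4.png",A)
for z in (98,102,126,140):
  print(z,[((proj(w,T(p,(x,-215,z)))-[205,165])*5).round().tolist() for x in (0,)], np.round(5*w["K"][0,0]/((w["R"]@T(p,(0,-215,z))+w["t"])[2]),1),"px/mm")
```

```text
98 [[235.0, 250.0]] 7.1 px/mm
102 [[235.0, 261.0]] 7.2 px/mm
126 [[234.0, 339.0]] 8.2 px/mm
140 [[233.0, 396.0]] 9.0 px/mm
```

View pics/w4.png

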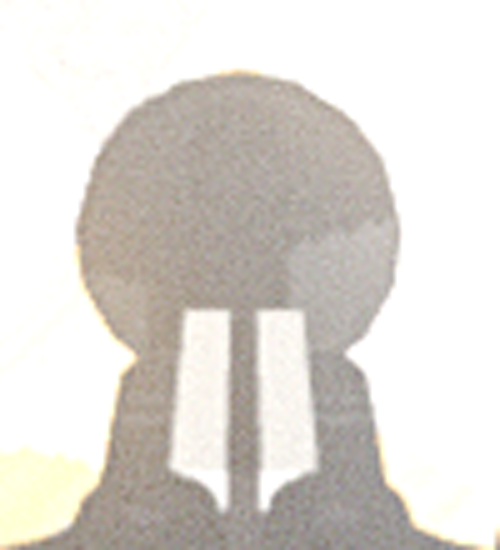

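>>> {"op": "send_rows", "data": {
  "series": [
    {"ax":0,"ay":0,"az":0.1,"dx":0,"dy":0,"dz":0,"hand":1},
    {"ax":0,"ay":0,"az":0.2,"dx":0,"dy":0,"dz":0,"hand":1},
    {"ax":0,"ay":0,"az":0.3,"dx":0,"dy":0,"dz":0,"hand":1}
  ]
}}

```text
clock: 4.2
eef_pos: [565.1, -171.9, 101.7]
tool_rot: [3.141, -0.0, 2.036]
force: [0.3, 0.2, 0.2]
width: 0.1
gripper_force: 0.0
```

Run:
```python
from fit import *
s_=read_state(); print({k:np.round(s_[k],3).tolist() for k in("eef_pos","tool_rot","force","torque","width","gripper_force")})
d=get_image("wrist"); np.savez("pics/w5.npz",K=d["mtx"],R=d["R"],t=d["t"],img=d["pixels"]); 
# gray profile: mean over disc patch rows, old and new, to see bar edges
for n in("w3","w5"):
  g=load(n)["img"].astype(float).mean(2)
  for v in(185,192,200,206,212,218,224): print(n,v,g[v-2:v+3,216:292:2].mean(0).round().astype(int).tolist())
```

```text
{'eef_pos': [565.135, -171.918, 101.712], 'tool_rot': [3.141, -0.0, 2.036], 'force': [0.345, 0.195, 0.19], 'torque': [-0.069, -0.018, 0.016], 'width': 0.051, 'gripper_force': 0.0}
w3 185 [151, 129, 114, 116, 117, 117, 114, 110, 93, 73, 66, 59, 56, 59, 57, 57, 60, 58, 60, 60, 60, 61, 61, 62, 63, 63, 80, 122, 155, 198, 218, 185, 162, 162, 162, 160, 162, 162]
w3 192 [165, 162, 155, 136, 119, 86, 57, 58, 59, 57, 58, 57, 56, 58, 53, 55, 56, 57, 58, 56, 57, 58, 59, 59, 59, 62, 60, 63, 62, 63, 64, 106, 149, 157, 162, 162, 163, 162]
w3 200 [159, 160, 165, 111, 54, 58, 56, 57, 57, 56, 55, 56, 56, 55, 53, 54, 56, 57, 58, 55, 57, 57, 57, 56, 59, 57, 60, 60, 60, 60, 62, 63, 62, 86, 164, 161, 154, 157]
w3 206 [163, 163, 130, 54, 60, 59, 58, 55, 56, 57, 54, 56, 54, 56, 54, 54, 53, 54, 53, 56, 53, 56, 53, 53, 57, 57, 55, 59, 59, 58, 59, 60, 60, 61, 108, 166, 161, 162]
w3 212 [160, 161, 71, 56, 57, 57, 57, 55, 56, 54, 54, 52, 54, 54, 51, 52, 52, 53, 52, 53, 55, 54, 57, 51, 56, 62, 58, 62, 65, 62, 67, 71, 70, 71, 67, 162, 160, 161]
w3 218 [163, 164, 127, 54, 57, 58, 56, 55, 57, 54, 52, 52, 53, 52, 51
[... 749 characters left out ...]
0, 63, 61, 113, 167, 162, 159, 161]
w5 206 [159, 162, 82, 54, 56, 56, 56, 55, 55, 53, 56, 54, 54, 55, 54, 55, 55, 53, 54, 52, 53, 56, 57, 58, 55, 57, 57, 58, 58, 58, 60, 62, 58, 59, 148, 162, 162, 162]
w5 212 [163, 153, 54, 56, 56, 55, 58, 54, 55, 54, 52, 54, 53, 53, 53, 53, 53, 50, 54, 53, 50, 53, 54, 53, 53, 54, 55, 55, 57, 56, 56, 59, 59, 58, 95, 164, 162, 160]
w5 218 [167, 165, 65, 56, 58, 54, 56, 54, 54, 54, 54, 53, 54, 53, 52, 50, 53, 53, 51, 52, 51, 49, 53, 53, 54, 54, 54, 53, 55, 56, 58, 59, 57, 59, 128, 159, 157, 159]
w5 224 [173, 172, 167, 81, 52, 55, 55, 53, 53, 53, 53, 52, 50, 54, 51, 50, 52, 53, 51, 51, 50, 51, 48, 49, 59, 59, 60, 60, 62, 61, 64, 62, 63, 104, 161, 156, 157, 158]
```

Run:
```python
from fit import *
w1,w2,w3=load("w1"),load("w2"),load("w3"); print(w2["K"].round(1).tolist())
for w in (w1,w2,w3): print((-w["R"].T@w["t"]).round(1))
def tri(o): 
    f=lambda X:np.concatenate([proj(k,X)-np.array(uv) for k,uv in o]); r=least_squares(f,[560,-170,100]); return r.x.round(1),r.fun.reshape(-1,2).round(1).tolist()
D=[(c,f1(686,235)),(s,f2(112,487)),(w1,(383/1.5,248/1.5)),(w2,(254.3,188.7)),(w3,(253,213))]
print("disc all",tri(D)); print("disc top+scene",tri(D[:2])); print("disc w",tri(D[2:]))
print("tip w1 w2",tri([(w1,(256,188.3)),(w2,(254,221.7))])); print("tip +top",tri([(c,f1(722,205)),(w1,(256,188.3)),(w2,(254,221.7))]))
```

```text
[[268.0, 0.0, 253.2], [0.0, 268.0, 189.8], [0.0, 0.0, 1.0]]
[ 511.7 -120.4  431.2]
[ 510.  -115.4  349. ]
[ 512.8 -117.7  273.8]
disc all (array([ 564.9, -171.4,   90.1]), [[0.7, -1.7], [0.1, -0.4], [0.3, -0.1], [-0.2, 0.5], [-0.2, -0.7]])
disc top+scene (array([ 561.6, -170.6,   81.3]), [[-0.1, -0.1], [-0.1, 0.0]])
disc w (array([ 564.1, -170.5,   93.9]), [[0.3, -0.3], [-0.2, 0.5], [-0.1, -0.2]])
tip w1 w2 (array([ 579.7, -186.7,  122.6]), [[-0.1, -0.0], [0.1, 0.0]])
tip +top (array([ 577.9, -185.3,  127.7]), [[-0.3, -1.8], [-0.4, -0.5], [-0.2, 0.1]])
```

>>> {"op": "send_rows", "data": {
  "series": [
    {"ax":0,"ay":0,"az":0,"dx":0,"dy":0,"dz":-3,"hand":1},
    {"ax":0,"ay":0,"az":0,"dx":0,"dy":0,"dz":-5,"hand":0.8},
    {"ax":0,"ay":0,"az":0,"dx":0,"dy":0,"dz":-5,"hand":0.5},
    {"ax":0,"ay":0,"az":0,"dx":0,"dy":0,"dz":-5,"hand":0.5},
    {"ax":0,"ay":0,"az":0,"dx":0,"dy":0,"dz":-5,"hand":0.5}
  ]
}}

```text
clock: 4.75
eef_pos: [564.4, -171.5, 150.8]
tool_rot: [-3.14, -0.001, 2.04]
force: [-0.2, 0.6, -0.2]
width: 42.5
gripper_force: 0.0
```

Run:
```python
from fit import *
def g(n,fn):
    d=get_image(n); a=np.asarray(d["pixels"]); np.savez("pics/"+fn+".npz",K=d["mtx"],R=d["R"],t=d["t"],img=a); return a.astype(float)
W=g("wrist","w6"); S=g("scene","s6"); s_=read_state(); print(s_["eef_pos"],s_["tool_rot"],s_["width"])
def cr(a,u0,v0,u1,v1,gain,sz): return cv2.resize(np.clip(255*(a[v0:v1,u0:u1,::-1]/gain)**.6,0,255).astype(np.uint8),sz,interpolation=cv2.INTER_CUBIC)
W1=load("w1")["img"].astype(float)
A=cr(W,190,140,330,280,120,(400,400)); B=cr(S,165,190,265,290,150,(400,400)); C=cr(W1,225,135,285,195,100,(400,200)) ; C=cr(W1,220,140,300,180,100,(400,200)); D=cr(load("scene1")["img"].astype(float),170,225,230,255,100,(400,200))
cv2.imwrite("pics/m6.png",np.vstack([np.hstack([A,B]),np.hstack([C,D])]))
w=load("w6"); k=np.array([564.5,-171.3,0]); 
for a in(-23,0,23): print(a,((proj(w,k+[a*np.cos(2.37),a*np.sin(2.37),126])-[190,140])*400/140).round(), ((proj(load("s6"),k+[a*np.cos(2.37),a*np.sin(2.37),126])-[165,190])*4).round())
```

```text
[ 564.40510525 -171.62229342  150.67766786] [-3.14016115e+00 -1.35510833e-03  2.04016585e+00] 42.949205122973105
-23 [205. 263.] [123. 237.]
0 [179. 191.] [124. 198.]
23 [151. 114.] [126. 160.]
```

View pics/m6.png

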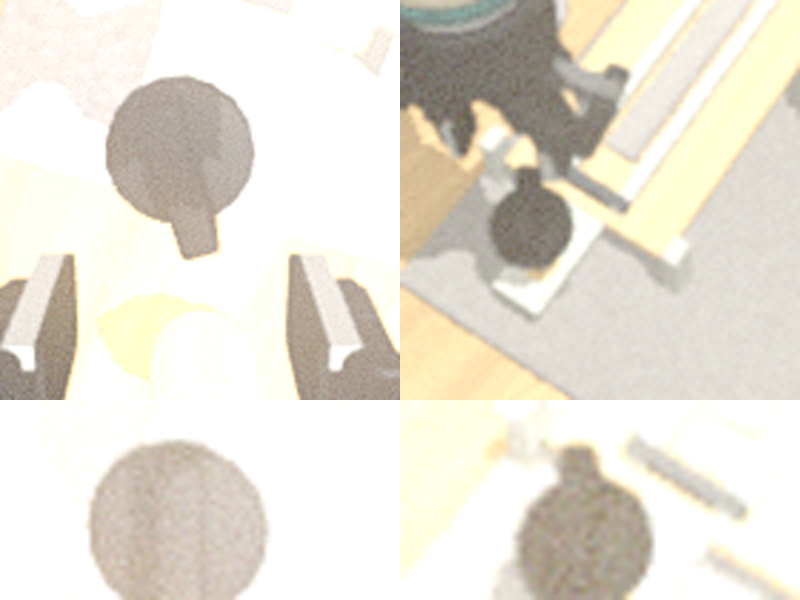

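>>> {"op": "send_rows", "data": {
  "series": [
    {"ax":0,"ay":0,"az":-0.12,"dx":0,"dy":0,"dz":0,"hand":0.55},
    {"ax":0,"ay":0,"az":-0.24,"dx":0,"dy":0,"dz":1,"hand":0.55},
    {"ax":0,"ay":0,"az":-0.33,"dx":0,"dy":0,"dz":3,"hand":0.55},
    {"ax":0,"ay":0,"az":-0.33,"dx":0,"dy":0,"dz":4.8,"hand":0.55},
    {"ax":0,"ay":0,"az":-0.33,"dx":0,"dy":0,"dz":5.2,"hand":0.55},
    {"ax":0,"ay":0,"az":-0.33,"dx":0,"dy":0,"dz":5.5,"hand":0.55}
  ]
}}

```text
clock: 5.45
eef_pos: [564.7, -171.9, 96.0]
tool_rot: [-3.141, -0.001, 2.37]
force: [0.5, -0.6, -0.1]
width: 38.5
gripper_force: 0.0
```

Run:
```python
from fit import *
w3=load("w3"); e=np.array([565.16,-171.9,101.76]); print("TCP depth",w3["R"]@e+w3["t"], "cam axis",w3["R"][2])
# finger tip points from images in camera frame: depth from opening
K=w3["K"]
for n,ul,ur,v,o,ez,hand in(("w1",262/1.5,500/1.5,358/1.5,85.6,259.25,0),("w2",150+127/3,150+493/3,110+370/3,68.3,176.6,.2),("w6",190+75*.35,190+288*.35,140+255*.35,42.9,150.7,.5)):
    w=load(n); d=K[0,0]*o/(ur-ul); X=np.linalg.solve(K,[(ul+ur)/2,v,1])*d; q=w["R"].T@(X-w["t"]); print(n,d.round(1),q.round(1),"above TCP",(q[2]-ez).round(1))
```

```text
TCP depth [ -0.40101597  20.63044051 186.6554984 ] cam axis [ 0.20848445 -0.21285649 -0.95458177]
w1 144.6 [ 559.4 -169.4  301.1] above TCP 41.8
w2 150.0 [ 556.6 -163.7  212.6] above TCP 36.0
w6 154.2 [ 561.6 -164.2  182.3] above TCP 31.6
```

>>> {"op": "send_rows", "data": {
  "series": [
    {"ax":0,"ay":0,"az":0,"dx":0,"dy":0,"dz":0.5,"hand":0.6},
    {"ax":0,"ay":0,"az":0,"dx":0,"dy":0,"dz":1,"hand":0.7},
    {"ax":0,"ay":0,"az":0,"dx":0,"dy":0,"dz":1.4,"hand":0.7},
    {"ax":0,"ay":0,"az":0,"dx":0,"dy":0,"dz":1.4,"hand":0.7}
  ]
}}

```text
clock: 5.85
eef_pos: [564.9, -171.7, 82.3]
tool_rot: [-3.141, -0.001, 2.37]
force: [-0.6, 0.4, -0.2]
width: 25.6
gripper_force: 0.0
```

>>> {"op": "send_rows", "data": {
  "series": [
    {"ax":0,"ay":0,"az":0,"dx":0,"dy":0,"dz":0.3,"hand":0.7},
    {"ax":0,"ay":0,"az":0,"dx":0,"dy":0,"dz":0.6,"hand":0.7},
    {"ax":0,"ay":0,"az":0,"dx":0,"dy":0,"dz":0.6,"hand":1},
    {"ax":0,"ay":0,"az":0,"dx":0,"dy":0,"dz":0.6,"hand":1},
    {"ax":0,"ay":0,"az":0,"dx":0,"dy":0,"dz":0.6,"hand":1},
    {"ax":0,"ay":0,"az":0,"dx":0,"dy":0,"dz":0.6,"hand":1}
  ]
}}

```text
clock: 6.45
eef_pos: [564.6, -172.1, 76.6]
tool_rot: [-3.141, -0.001, 2.369]
force: [-2.6, -0.6, -1.5]
width: 10.6
gripper_force: 59.2
```

>>> {"op": "send_rows", "data": {
  "series": [
    {"ax":0,"ay":0,"az":0.1,"dx":0,"dy":0,"dz":0,"hand":1},
    {"ax":0,"ay":0,"az":0.2,"dx":0,"dy":0,"dz":0,"hand":1},
    {"ax":0,"ay":0,"az":0.3,"dx":0,"dy":0,"dz":0,"hand":1},
    {"ax":0,"ay":0,"az":0.4,"dx":0,"dy":0,"dz":0,"hand":1},
    {"ax":0,"ay":0,"az":0.5,"dx":0,"dy":0,"dz":0,"hand":1},
    {"ax":0,"ay":0,"az":0.6,"dx":0,"dy":0,"dz":0,"hand":1},
    {"ax":0,"ay":0,"az":0.7,"dx":0,"dy":0,"dz":0,"hand":1},
    {"ax":0,"ay":0,"az":0.8,"dx":0,"dy":0,"dz":0,"hand":1},
    {"ax":0,"ay":0,"az":0.9,"dx":0,"dy":0,"dz":0,"hand":1},
    {"ax":0,"ay":0,"az":1.0,"dx":0,"dy":0,"dz":0,"hand":1}
  ]
}}

```text
clock: 7.45
eef_pos: [563.0, -172.6, 76.6]
tool_rot: [-3.138, 0.001, 1.366]
force: [-4.9, -1.9, 2.0]
width: 10.3
gripper_force: 59.3
```

Run:
```python
from h import *
s=read_state(); print({k:np.round(s[k],2).tolist() for k in("qpos","force","torque","tool_rot","gripper_force","width")})
```

```text
{'qpos': [-0.07, 0.76, 0.52, 1.81, -0.54, 0.72, 0.55], 'force': [-4.9, -1.88, 2.04], 'torque': [-0.4, 1.11, 0.28], 'tool_rot': [-3.14, 0.0, 1.37], 'gripper_force': 59.31, 'width': 10.32}
```

Gripped and turning (torque 0.28 N m). Continue to 1.9 rad in total.

>>> {"op": "send_rows", "data": {
  "series": [
    {"ax":0,"ay":0,"az":0.1,"dx":0,"dy":0,"dz":0,"hand":1},
    {"ax":0,"ay":0,"az":0.2,"dx":0,"dy":0,"dz":0,"hand":1},
    {"ax":0,"ay":0,"az":0.3,"dx":0,"dy":0,"dz":0,"hand":1},
    {"ax":0,"ay":0,"az":0.4,"dx":0,"dy":0,"dz":0,"hand":1},
    {"ax":0,"ay":0,"az":0.5,"dx":0,"dy":0,"dz":0,"hand":1},
    {"ax":0,"ay":0,"az":0.6,"dx":0,"dy":0,"dz":0,"hand":1},
    {"ax":0,"ay":0,"az":0.7,"dx":0,"dy":0,"dz":0,"hand":1},
    {"ax":0,"ay":0,"az":0.8,"dx":0,"dy":0,"dz":0,"hand":1},
    {"ax":0,"ay":0,"az":0.9,"dx":0,"dy":0,"dz":0,"hand":1},
    {"ax":0,"ay":0,"az":0.9,"dx":0,"dy":0,"dz":0,"hand":1}
  ]
}}

```text
clock: 8.45
eef_pos: [561.8, -171.8, 76.5]
tool_rot: [-3.138, 0.005, 0.468]
force: [-8.4, -0.1, 6.2]
width: 10.4
gripper_force: 60.1
```

Run:
```python
from fit import *
def g(n,fn):
    d=get_image(n); a=np.asarray(d["pixels"]); np.savez("pics/"+fn+".npz",K=d["mtx"],R=d["R"],t=d["t"],img=a); return a.astype(float)
S=g("scene","s7"); W=g("wrist","w7"); st=read_state(); print(st["eef_pos"],st["tool_rot"],st["gripper_force"],st["width"],st["torque"])
# profile across the deck's far-side end corner along vertical lines, before/after
s7=load("s7")
for x in(56,40):
  u,v=proj(s7,T(p,(x,-165,60))); print("level end at",u,v)
  for n in("scene1","s7"):
    a=load(n)["img"].astype(float); u0=int(round(u)); print(n,a[int(v)-6:int(v)+12,u0-1:u0+2].mean(1).round().astype(int).tolist())
```

```text
[ 561.80170708 -171.71591069   76.52249106] [-3.1378926   0.00422627  0.46911821] 60.06260812282562 10.577815722507367 [-0.00537171  1.64846422 -0.14524398]
level end at 231.21005876310164 246.5034999613058
scene1 [[180, 152, 106], [180, 151, 105], [179, 149, 103], [181, 152, 106], [183, 152, 107], [180, 152, 106], [182, 152, 106], [181, 151, 106], [180, 150, 104], [180, 153, 108], [177, 152, 112], [172, 152, 118], [165, 150, 123], [152, 144, 126], [135, 133, 119], [112, 110, 100], [93, 91, 83], [90, 89, 79]]
s7 [[188, 157, 110], [187, 156, 109], [189, 159, 111], [188, 159, 110], [188, 157, 109], [187, 156, 109], [188, 157, 110], [188, 157, 110], [183, 154, 108], [174, 148, 105], [163, 140, 104], [152, 138, 109], [143, 135, 116], [142, 140, 125], [136, 135, 124], [114, 113, 103], [97, 96, 88], [94, 91, 84]]
level end at 225.64369571070296 243.12057818842752
scene1 [[160, 137, 102], [176, 150, 107], [184, 155, 108], [190, 158, 108], [192, 161, 113], [190, 158, 110], [187, 157, 108], [185, 155, 109], [181, 151, 105], [179, 150, 106], [178, 150, 104], [179, 151, 104], [180, 150, 104], [175, 147, 103], [157, 133, 93], [120, 103, 76], [94, 84, 70], [82, 79, 72]]
s7 [[195, 163, 112], [198, 165, 115], [198, 165, 115], [195, 164, 114], [193, 160, 112], [189, 158, 110], [187, 155, 108], [186, 155, 109], [183, 153, 106], [186, 156, 109], [187, 157, 110], [185, 155, 108], [162, 135, 96], [123, 104, 79], [98, 88, 75], [90, 86, 80], [86, 83, 77], [87, 82, 78]]
```

>>> {"op": "send_rows", "data": {
  "series": [
    {"ax":0,"ay":0,"az":0,"dx":0,"dy":0,"dz":0,"hand":0.6},
    {"ax":0,"ay":0,"az":0,"dx":0,"dy":0,"dz":0,"hand":0.5},
    {"ax":0,"ay":0,"az":0,"dx":0,"dy":0,"dz":-1,"hand":0.4},
    {"ax":0,"ay":0,"az":0,"dx":0,"dy":0,"dz":-5,"hand":0.2},
    {"ax":0,"ay":0,"az":0,"dx":0,"dy":0,"dz":-9,"hand":0.2},
    {"ax":0,"ay":0,"az":0.05,"dx":0.9,"dy":-3,"dz":-11,"hand":0.2},
    {"ax":0,"ay":0,"az":0.1,"dx":2.1,"dy":-7,"dz":-11,"hand":0.2},
    {"ax":0,"ay":0,"az":0.15,"dx":3.3,"dy":-11,"dz":-11,"hand":0.2},
    {"ax":0,"ay":0,"az":0.2,"dx":4.5,"dy":-15,"dz":-11,"hand":0.2},
    {"ax":0,"ay":0,"az":0.29,"dx":5.7,"dy":-19,"dz":-11,"hand":0.2}
  ]
}}

```text
clock: 9.55
eef_pos: [530.3, 25.1, 187.8]
tool_rot: [-3.141, -0.002, 0.177]
force: [-0.3, 0.2, 0.5]
width: 68.3
gripper_force: 0.0
```

>>> {"op": "send_rows", "data": {
  "series": [
    {"ax":0,"ay":0,"az":0,"dx":0,"dy":-4,"dz":0,"hand":0.2},
    {"ax":0,"ay":0,"az":0,"dx":0,"dy":-8,"dz":0,"hand":0.2},
    {"ax":0,"ay":0,"az":0,"dx":0.1,"dy":-12,"dz":0,"hand":0.2},
    {"ax":0,"ay":0,"az":0,"dx":0.1,"dy":-13.6,"dz":0,"hand":0.2},
    {"ax":0,"ay":0,"az":0,"dx":0.1,"dy":-13.6,"dz":0,"hand":0.2},
    {"ax":0,"ay":0,"az":0,"dx":0.1,"dy":-13.6,"dz":0,"hand":0.2}
  ]
}}

```text
clock: 10.15
eef_pos: [507.1, 156.1, 187.3]
tool_rot: [3.14, -0.001, 0.179]
force: [-0.8, 0.1, 0.5]
width: 68.0
gripper_force: 0.0
```

Run:
```python
from fit import *
def g(n,fn):
    d=get_image(n); a=np.asarray(d["pixels"]); np.savez("pics/"+fn+".npz",K=d["mtx"],R=d["R"],t=d["t"],img=a); return a
W=g("wrist","w8"); S=g("scene","s8"); Tp=g("top","t8"); st=read_state(); print(st["eef_pos"],st["tool_rot"])
up=lambda a,u0,v0,u1,v1,sz:cv2.resize(np.ascontiguousarray(a[v0:v1,u0:u1,::-1]),sz,interpolation=cv2.INTER_CUBIC)
S1=load("scene1")["img"]
cv2.imwrite("pics/m8.png",np.vstack([np.hstack([up(W,150,80,390,290,(400,350)),up(S,170,195,250,265,(400,350))]),np.hstack([up(Tp,270,140,350,190,(400,250)),up(S1,180,215,244,255,(400,250))])]))
w=load("w8"); 
for n,X in(("post top",T(p,(2,119,133))),("TCP",st["eef_pos"])): print(n,((proj(w,X)-[150,80])/.6).round())
sc=load("s8")
print("scene8 px: gauges",[((proj(sc,T(p,(x,-172,60)))-[170,195])*5).round().tolist() for x in(68,-68)],"deck end lev",[((proj(sc,T(p,(x,-165,60)))-[170,195])*5).round().tolist() for x in(60,-60)])
# flow of deck points scene1->s8
A=cv2.cvtColor(S1,cv2.COLOR_RGB2GRAY); B=cv2.cvtColor(S,cv2.COLOR_RGB2GRAY)
for nm,X in (("railend+",(28,-150,62)),("railend-",(-28,-150,62)),("strip end",(0,-140,60)),("end mid+",(40,-165,60)),("end mid-",(-45,-165,60)),("gauge+",(68,-172,60)),("gauge-",(-68,-172,60)),("plate",(100,-200,12))):
    u=proj(sc,T(p,X)); 
    pt=np.float32([[u]]); q,stt,err=cv2.calcOpticalFlowPyrLK(A,B,pt,None,winSize=(13,13),maxLevel=1)
    th=lambda t:proj(sc,T(p,(X[0],190-(190-X[1])*np.cos(t),50+(190-X[1])*np.sin(t)+X[2]-50)))
    print(nm,(q-pt).ravel().round(2),"pred for .038",(th(0)-th(-.038)).round(2))
```

```text
[507.20606188 155.13612928 187.20937225] [ 3.14100154e+00 -8.80255094e-04  1.76377439e-01]
post top [167. 197.]
TCP [173. 236.]
scene8 px: gauges [[319.0, 282.0], [89.0, 142.0]] deck end lev [[313.0, 262.0], [111.0, 139.0]]
railend+ [-0.19 -2.62] pred for .038 [-0.35 -2.23]
railend- [-0.42 -2.42] pred for .038 [-0.57 -2.33]
strip end [-0.29 -2.45] pred for .038 [-0.42 -2.23]
end mid+ [-0.42 -2.52] pred for .038 [-0.36 -2.25]
end mid- [-1.68  0.05] pred for .038 [-0.72 -2.41]
gauge+ [ 0.02 -0.64] pred for .038 [-0.26 -2.21]
gauge- [-0.2  -0.02] pred for .038 [-0.85 -2.48]
plate [-1.01  0.05] pred for .038 [-0.2  -1.99]
```

View pics/m8.png

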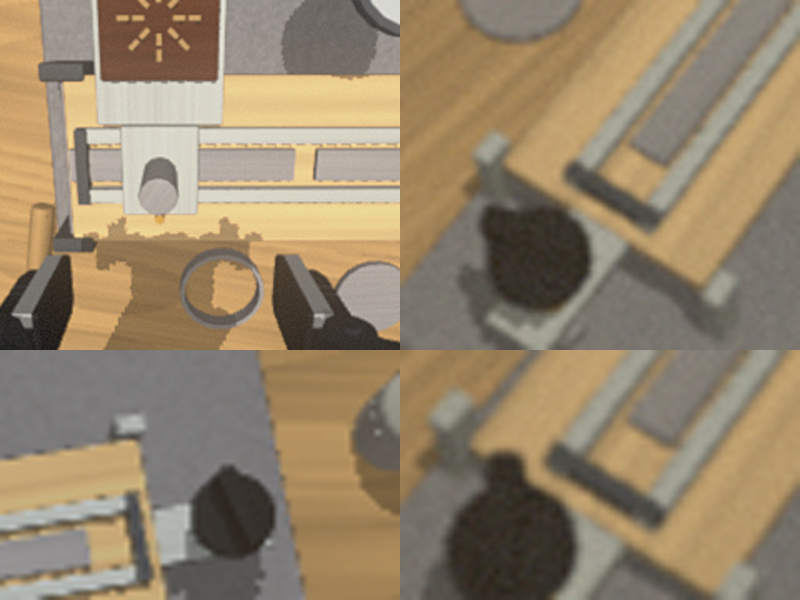

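>>> {"op": "send_rows", "data": {
  "series": [
    {"ax":0,"ay":0,"az":0,"dx":0,"dy":-0.4,"dz":3,"hand":0.2},
    {"ax":0,"ay":0,"az":0,"dx":0,"dy":-0.4,"dz":6,"hand":0.2},
    {"ax":0,"ay":0,"az":0,"dx":0,"dy":-0.4,"dz":8,"hand":0.2},
    {"ax":0,"ay":0,"az":0,"dx":0,"dy":-0.4,"dz":9,"hand":0.2},
    {"ax":0,"ay":0,"az":0,"dx":0,"dy":-0.4,"dz":9,"hand":0.2},
    {"ax":0,"ay":0,"az":0,"dx":0,"dy":-0.4,"dz":9,"hand":0.2}
  ]
}}

```text
clock: 10.9
eef_pos: [506.7, 160.4, 97.5]
tool_rot: [3.141, -0.001, 0.179]
force: [0.2, -0.2, 0.3]
width: 68.6
gripper_force: 0.0
```

Run:
```python
from fit import *
d=get_image("wrist"); a=np.asarray(d["pixels"]); np.savez("pics/w9.npz",K=d["mtx"],R=d["R"],t=d["t"],img=a)
st=read_state(); print(st["eef_pos"],st["tool_rot"],st["force"])
w=load("w9"); P=proj(w,[504.8,161.8,133]); print("post top exp",P, "TCP axis at 133",proj(w,[*st["eef_pos"][:2],133]))
# Hough circle near: post top
g=cv2.cvtColor(a,cv2.COLOR_RGB2GRAY); r=11*w["K"][0,0]/((w["R"]@[504.8,161.8,133]+w["t"])[2]); print("r",r)
u0,v0=(P-40).astype(int); sub=cv2.resize(g[v0:v0+80,u0:u0+80],None,fx=4,fy=4,interpolation=cv2.INTER_CUBIC)
h=cv2.HoughCircles(sub,cv2.HOUGH_GRADIENT,2,20,param1=60,param2=15,minRadius=int(r*3.3),maxRadius=int(r*4.6))
if h is not None:
  for x,y,R in h[0][:3]: q=onplane(w,u0+x/4,v0+y/4,133); print(u0+x/4,v0+y/4,R/4,q.round(1),inv(q).round(1))
```

```text
[506.92144276 160.68232294  97.75803395] [ 3.14147617e+00 -1.90522458e-03  1.78841732e-01] [ 0.88079286 -1.19659634  0.28208334]
post top exp [249.38250861 249.40039885] TCP axis at 133 [251.95943297 246.45565975]
r 19.21041220826873
247.25 245.25 18.9 [507.2 163.5 133. ] [  5.2 124.1]
247.25 251.25 18.95 [503.4 162.8 133. ] [  1.3 124.2]
260.75 229.75 20.05 [518.1 157.7 133. ] [ 14.8 116.5]
```

>>> {"op": "send_rows", "data": {
  "series": [
    {"ax":0,"ay":0,"az":0,"dx":0,"dy":-0.2,"dz":1.5,"hand":0.2},
    {"ax":0,"ay":0,"az":0,"dx":-0.1,"dy":-0.2,"dz":2.8,"hand":0.3},
    {"ax":0,"ay":0,"az":0,"dx":-0.1,"dy":-0.2,"dz":3.3,"hand":0.4},
    {"ax":0,"ay":0,"az":0,"dx":-0.1,"dy":-0.2,"dz":3.3,"hand":1},
    {"ax":0,"ay":0,"az":0,"dx":-0.1,"dy":-0.2,"dz":3.3,"hand":1},
    {"ax":0,"ay":0,"az":0,"dx":-0.1,"dy":-0.2,"dz":3.3,"hand":1},
    {"ax":0,"ay":0,"az":0,"dx":-0.1,"dy":-0.2,"dz":3.3,"hand":1}
  ]
}}

```text
clock: 11.65
eef_pos: [504.5, 163.0, 63.8]
tool_rot: [-3.142, -0.0, 0.18]
force: [-0.0, -0.9, -0.9]
width: 20.5
gripper_force: 58.7
```

>>> {"op": "send_rows", "data": {
  "series": [
    {"ax":0,"ay":0,"az":0,"dx":0,"dy":0.5,"dz":0,"hand":1},
    {"ax":0,"ay":0,"az":0,"dx":0,"dy":1.3,"dz":0,"hand":1},
    {"ax":0,"ay":0,"az":0,"dx":0,"dy":2.3,"dz":0,"hand":1},
    {"ax":0,"ay":0,"az":0,"dx":0,"dy":3.3,"dz":0,"hand":1},
    {"ax":0,"ay":0,"az":0,"dx":0,"dy":4.3,"dz":0,"hand":1},
    {"ax":0,"ay":0,"az":0,"dx":0,"dy":5.3,"dz":0,"hand":1},
    {"ax":0,"ay":0,"az":0,"dx":0,"dy":6.3,"dz":0,"hand":1},
    {"ax":0,"ay":0,"az":0,"dx":0,"dy":7.1,"dz":0,"hand":1},
    {"ax":0,"ay":0,"az":0,"dx":0,"dy":7.6,"dz":0,"hand":1},
    {"ax":0,"ay":0,"az":0,"dx":0,"dy":8,"dz":0,"hand":1}
  ]
}}

```text
clock: 12.65
eef_pos: [518.9, 83.7, 63.4]
tool_rot: [3.141, 0.0, 0.179]
force: [1.3, 1.9, -7.0]
width: 20.6
gripper_force: 59.1
```

```bash
cat > st.py <<'E'
from fit import *
st=read_state(); yv=np.array([np.sin(.18),-np.cos(.18),0]); xv=np.array([np.cos(.18),np.sin(.18),0])
e=st["eef_pos"]; print("stage",inv(e).round(1),"F along +travel",round(st["force"]@yv,2),"Fx",round(st["force"]@xv,2),"Fz",round(st["force"][2],2),st["clock"],round(st["gripper_force"],1))
E
python3 - <<'E'
from st import *
w=load("w8"); print("gap", [inv(onplane(w,333,179,z)).round(1) for z in(58,62)])
E
```

```text
stage [ 2.2 43.6] F along +travel -1.65 Fx 1.61 Fz -7.01 12.65 59.1
gap [array([-0.1, 23.6]), array([ 0.9, 24.8])]
```

>>> {"op": "send_rows", "data": {
  "series": [
    {"ax":0,"ay":0,"az":0,"dx":0,"dy":0.3,"dz":0,"hand":1},
    {"ax":0,"ay":0,"az":0,"dx":0,"dy":0.6,"dz":0,"hand":1},
    {"ax":0,"ay":0,"az":0,"dx":0,"dy":0.8,"dz":0,"hand":1},
    {"ax":0,"ay":0,"az":0,"dx":0,"dy":1.0,"dz":0,"hand":1}
  ]
}}

```text
clock: 13.05
eef_pos: [520.5, 74.6, 63.4]
tool_rot: [3.142, 0.0, 0.18]
force: [2.3, 1.9, -9.4]
width: 20.8
gripper_force: 58.9
```

```bash
python3 st.py
```

```text
stage [ 2.1 34.3] F along +travel -1.44 Fx 2.59 Fz -9.45 13.05 58.9
```

>>> {"op": "send_rows", "data": {
  "series": [
    {"ax":0,"ay":0,"az":0,"dx":0,"dy":0.15,"dz":0,"hand":1},
    {"ax":0,"ay":0,"az":0,"dx":0,"dy":0.3,"dz":0,"hand":1}
  ]
}}

```text
clock: 13.25
eef_pos: [521.2, 71.2, 63.4]
tool_rot: [3.141, 0.0, 0.18]
force: [4.3, 0.3, -13.1]
width: 20.3
gripper_force: 59.0
```

```bash
python3 st.py
```

```text
stage [ 2.2 30.9] F along +travel 0.47 Fx 4.27 Fz -13.14 13.25 59.0
```

>>> {"op": "send_rows", "data": {
  "series": [
    {"ax":0,"ay":0,"az":0,"dx":0,"dy":0.15,"dz":0,"hand":1},
    {"ax":0,"ay":0,"az":0,"dx":0,"dy":0.3,"dz":0,"hand":1}
  ]
}}

```text
clock: 13.45
eef_pos: [521.9, 67.3, 63.4]
tool_rot: [3.139, -0.0, 0.179]
force: [3.9, -2.9, -16.5]
width: 20.3
gripper_force: 59.2
```

```bash
python3 st.py
```

```text
stage [ 2.2 26.9] F along +travel 3.53 Fx 3.28 Fz -16.49 13.45 59.2
```

>>> {"op": "send_rows", "data": {
  "series": [
    {"ax":0,"ay":0,"az":0,"dx":0,"dy":0.1,"dz":0.05,"hand":1},
    {"ax":0,"ay":0,"az":0,"dx":0,"dy":0.2,"dz":0.05,"hand":1}
  ]
}}

```text
clock: 13.65
eef_pos: [522.1, 66.0, 63.4]
tool_rot: [3.141, -0.0, 0.179]
force: [1.4, -0.3, -10.0]
width: 20.7
gripper_force: 59.7
```

```bash
python3 st.py
```

```text
stage [ 2.2 25.6] F along +travel 0.52 Fx 1.34 Fz -10.05 13.65 59.7
```

>>> {"op": "send_rows", "data": {
  "series": [
    {"ax":0,"ay":0,"az":0,"dx":0,"dy":0.1,"dz":0,"hand":1},
    {"ax":0,"ay":0,"az":0,"dx":0,"dy":0.1,"dz":0,"hand":1}
  ]
}}

```text
clock: 13.85
eef_pos: [522.2, 65.9, 63.4]
tool_rot: [-3.141, 0.0, 0.18]
force: [1.8, -0.4, -8.9]
width: 20.4
gripper_force: 59.7
```

```bash
python3 st.py
```

```text
stage [ 2.2 25.5] F along +travel 0.67 Fx 1.71 Fz -8.87 13.85 59.7
```

>>> {"op": "send_rows", "data": {
  "series": [
    {"ax":0,"ay":0,"az":0,"dx":0,"dy":0.1,"dz":0,"hand":1},
    {"ax":0,"ay":0,"az":0,"dx":0,"dy":0.2,"dz":0,"hand":1},
    {"ax":0,"ay":0,"az":0,"dx":0,"dy":0.2,"dz":0,"hand":1}
  ]
}}

```text
clock: 14.15
eef_pos: [522.2, 65.5, 63.3]
tool_rot: [-3.138, 0.0, 0.181]
force: [-0.1, 5.0, -5.6]
width: 20.7
gripper_force: 60.1
```

```bash
python3 st.py
```

```text
stage [ 2.1 25.1] F along +travel -4.95 Fx 0.84 Fz -5.55 14.15 60.1
```

>>> {"op": "send_rows", "data": {
  "series": [
    {"ax":0,"ay":0,"az":0,"dx":0,"dy":-0.15,"dz":0,"hand":1},
    {"ax":0,"ay":0,"az":0,"dx":0,"dy":-0.18,"dz":0,"hand":1},
    {"ax":0,"ay":0,"az":0,"dx":0,"dy":-0.18,"dz":0,"hand":1},
    {"ax":0,"ay":0,"az":0,"dx":0,"dy":-0.18,"dz":0,"hand":1},
    {"ax":0,"ay":0,"az":0,"dx":0,"dy":-0.18,"dz":0,"hand":1}
  ]
}}

```text
clock: 14.65
eef_pos: [522.2, 65.6, 63.3]
tool_rot: [-3.141, 0.0, 0.18]
force: [-0.3, 1.8, -3.9]
width: 20.9
gripper_force: 60.2
```

Run:
```python
from st import *
S=np.asarray(get_image("scene")["pixels"]); A=cv2.cvtColor(load("scene1")["img"],cv2.COLOR_RGB2GRAY); B=cv2.cvtColor(S,cv2.COLOR_RGB2GRAY); C=cv2.cvtColor(load("s8")["img"],cv2.COLOR_RGB2GRAY)
sc=load("s8")
for X in((28,-150,62),(-28,-150,62),(0,-140,60)):
    pt=np.float32([[proj(sc,T(p,X))]]); print([(cv2.calcOpticalFlowPyrLK(a,B,pt,None,winSize=(13,13),maxLevel=1)[0]-pt).ravel().round(2).tolist() for a in(A,C)])
```

```text
stage [ 2.2 25.1] F along +travel -1.86 Fx 0.05 Fz -3.9 14.65 60.2
[[-0.23999999463558197, -2.619999885559082], [-0.10000000149011612, 0.019999999552965164]]
[[-0.44999998807907104, -2.369999885559082], [0.0, 0.029999999329447746]]
[[-0.27000001072883606, -2.4800000190734863], [-0.009999999776482582, -0.019999999552965164]]
```

```bash
python3 -c "
from cell import finish_job; print(finish_job())"
```

```text
the job is handed in; nothing more can be done
None
```

I turned the knob about 1.9 rad clockwise, so the deck should be level. The slide is seated in its notch with the post still gripped at about 60 N, and the job is handed in. I had no direct reading of deck tilt: that it is level rests on the knob turn, the deck's rise in the images and the near-flat path of the slide.

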